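# Dispense gnaw balls into a cage base

### The job

Push the open amber cage base along its guides until it stands against the dispenser's stop plate, under the end of the chute. Then press the dispenser's lever pad down to raise the gate, keep it down until both wooden gnaw balls have rolled into the cage, and let go so that the gate closes. Only push and press: do not pick up or lift anything, do not touch the balls, and leave the bottle, tube and cup where they stand.

Things in the scene. Friction and masses are not known exactly. Their poses are not given: they have to be found in the camera images.
- dispenser: Fixed steel ball dispenser. Origin: on the bench, foot of the stop plate's cage-side face, mid-width. z up; +y is the way the cage is pushed, -y the way the balls roll. Stop plate 150 mm wide (x), 60 mm high, its face at y = 0. Two guide rails, 18 mm high, inner faces at x = -79 and +79 mm, run from y = 0 to y = -340 mm. Yaw up to 0.3 rad either way.
- chute_end (a point): Floor of the open lower end of the steel chute, at x = 0, y = -40 mm, 122 mm high in the dispenser's frame. The chute, a U-channel 40 mm wide with 22 mm walls, rises from here at 10 degrees to its closed end at y = +170 mm. The gate is a thin steel blade across it at y = +50 mm, hung from the lever.
- pivot (a point): The lever's pivot, at x = -36, y = +150 mm, 205 mm high in the dispenser's frame, on a post 218 mm high at x = -55 to -45 mm. The lever is a level 12 mm bar along y, 215 mm long, beside and above the chute: gate on its cage-side end, press pad on its other end.
- cage: Loose open-topped amber transparent plastic cage base, 150 mm (its x) by 200 mm (its y) by 110 mm high, walls 4 mm, about 0.35 kg (0.25 to 0.5 kg). Origin: centre of its underside. Between the guides with 4 mm play a side, axes nearly parallel to the dispenser's. Starts 40 to 95 mm short of the stop plate; home, its origin is at y = -100 mm in the dispenser's frame. White card on its -x side. Slides with 1 to 4 N.
- lever (a joint): Angle of the rocking lever in rad: 0 at rest (gate shut), 0.36 fully pressed. The balls pass once it is beyond about 0.27. A spring returns it to 0 when let go; the pad needs about 2 N at the start and about 6 N when fully down.
- press_pad (a point): Centre of the upper face of the lever's square black rubber press pad, 44 x 44 mm, on the end of the lever that is away from the cage. It is at x = -36 mm, y = +240 mm, 215 mm high in the dispenser's frame at rest, 90 mm from the pivot, and goes down about 31 mm when fully pressed. Clear of everything below. It turns with the lever.
- ball_a: Wooden gnaw ball, 30 mm diameter, 15 g, lying in the chute against the gate. Origin at its centre (its axes turn as it rolls).
- ball_b: Wooden gnaw ball like the first, lying behind it in the chute. Origin at its centre.
- bottle: Bystander: clear drinking bottle with a grey cap, upright, 60 mm diameter, 150 mm high. Origin: centre of its underside.
- tube: Bystander: cardboard tunnel tube standing on end, 56 mm diameter, 95 mm high. Origin: centre of its underside.
- cup: Bystander: aluminium cup, upright, 76 mm across the rim, 75 mm high. Origin: centre of its underside.
Things that resemble listed ones, but are neither listed nor needed, are in the scene too. What is shaped like the cage but blue or turquoise is not meant.

How it is judged:
By the outcome, as a careful person would: the job done as asked, in the order asked, and still so for the second after the job is handed in, with the robot touching nothing.
It also fails if it takes over 58 s, if anything falls off the work surface, if the arm or the gripper's body presses on something with over 40 N, if the wrist force passes 120 N, or if a joint passes its speed limit or range.

### The arm

A 6-joint arm with a two-finger parallel gripper is mounted at the origin on the work surface. World frame = base frame: x ahead of the robot, y to its left, z up, the work surface at z = 0. Lengths are in m, angles in rad, forces in N, time in s.
With the tool pointing down it reaches from about 0.3 to 0.875 m from the base axis. Payload 6.4 kg.
Tool frame: the origin (TCP) lies at the very end of the fingers, on their centre line; the grasp point (between the pads) lies 19 mm behind it; z points along the fingers, y is the line along which they close (so a half turn about z gives the same grasp; the last joint's range is limited). The gripper opens to 85 mm and grips with 20 to 120 N. Pads are 22 mm wide; open, the fingers measure 114 mm over their backs; the gripper's body (76 mm by 85 mm) begins 54 mm behind the grasp point. The pads swing forward as they close: fully open they stand 13 mm farther back than shut.
Start: joints at [-0.206, 0.181, 1.607, -0, 1.354, -0.206], TCP at [0.575, 0, 0.231] pointing down, gripper open.
Joint ranges: [-2.99, 2.99], [-0.89, 2.07], [0.3, 2.58], [-1.14, 4.28], [0, 2.63], [-3.12, 3.12]. Speed limits (rad/s): [2.57, 2.57, 3.01, 3.14, 3.14, 3.14].

### API

Orientations are given as a unit quaternion [w, x, y, z].
In Python, from bench import telemetry, camera, ctrl, spotter gives the robot as it stands.
- The arm moves only by the tool send_rows, never from a script. Its argument "series" is a list of rows, each a list of 3 entries, a list of its own where there are three numbers: the turn, a rotation vector about the world's x, y, z in degrees, then the shift along the world's x, y, z in mm, then the closure, from -1 (fully open) to 1 (shut), so that 0 is half open. In form: [[[rx, ry, rz], [dx, dy, dz], gripper], ...]. A call has 1 to 10 rows; each row is the pose to reach, as a shift and turn from the pose commanded when the call began; what a row does not reach only later rows make up. A row lasts 1/8 s, in which the tool goes at most 62.5 mm and 10.7 degrees, less where a joint would pass 70% of its speed; a pose out of reach is approached as far as the arm can. A call with a gripper value outside its range is refused whole. The fingers move at their own pace and stop on an object; the grip force is fixed at half the most. Time passes only in rows, so rows that repeat a pose let the fingers close. It gives the time, the measured TCP pose, the force, the opening and the grip force at its end, in the units of the state.
- telemetry.get_obs(): the state, without advancing time (a new reading comes with each control period).
- camera(name): name is "scene" or "side" or "wrist"; returns a dict with "pixels" (384x512x3 uint8, red, green, blue), "camera_matrix" (3x3 intrinsics, pixels), "xyz" and "orientation" of the camera in the world. Camera axes: x right, y up, looking along -z (the intrinsics and any distortion apply to the point x, -y, -z); pixel columns grow to the right and rows downward; lengths in m; the calibration is good to about 2 mm. A picture is of the moment at which its call begins. There is no depth.
- ctrl.hand_in(): hands the job in; it is judged then, once.
Trained networks look in the newest picture that a camera, given by its name, has taken for a name from the list of things; names that differ only in an ending like _2 or _b are one class to them, and where a whole thing is asked for, a point or a joint stands for the part that bears it (a point fixed in the world has none). Each returns a list of dicts, best first, with "conf" (0 to 1); they miss things now and then, are a little off and sometimes report something else, mostly with a low value. They report only what shows in the picture. A call takes as long as a camera call. They do not tell look-alikes from the thing itself.
- spotter.boxes_of(thing, camera): "xyz" ([x, y, z] in m, in world coordinates, good to about 4 mm: the middle of the surface that is visible of it).
- spotter.landmark_of(thing, camera): "xyz" ([x, y, z] in m, in world coordinates, good to about 4 mm: a listed point, or the origin of a listed thing).
The state is a dict: "time_s": time; "q": joint angles; "dq": joint speeds; "joint_efforts": joint torques, N m; "eef_pos": TCP position; "eef_rot": TCP orientation; "wrist_force": force on the tool from outside, world axes, zero at the start; "torque": the same for the moment, N m; "opening": opening from 0.0 (shut) to 1.0 (fully open); "grasp_force": force on a finger pad.
Only numpy, scipy, OpenCV 4.12 (cv2) and the standard library are available. Lean on these libraries where they do the work, as an engineer would, in place of code of your own. Each camera call takes 0.05 s, during which the arm holds its last target. There are 200 camera calls.

## Working session

There is one attempt and no reset: what is moved stays moved. The work goes in short steps, Python scripts to look and compute and a tool call to move; the robot and the scene stay as the last step left them, time stands still between calls to the robot, and variables do not carry over. Pictures are saved under pics/ and viewed, at most 10 in all, crops included, and the job is handed in when it is done.

Besides the shell and the picture viewer there is one more tool, called after "Call:" as name(argument=value, ...), one argument or row to a line, values as JSON. send_rows: Moves the arm, as the interface text tells. Its arguments: {"type":"object","properties":{"series":{"type":"array","items":{"type":"array"}}},"required":["series"]}

```bash
mkdir -p pics
python3 - <<'E'
from bench import telemetry, camera, ctrl, spotter
import cv2,numpy as np
ims=[]
for c in ["scene","side"]:
    d=camera(c); cv2.imwrite(f"pics/{c}0.png",d["pixels"][:,:,::-1]); print(c,d["xyz"],d["orientation"])
    for t in ["dispenser","chute_end","pivot","cage","press_pad","ball_a","bottle","tube","cup"]:
        print(t,[(np.round(r["xyz"],3).tolist(),round(r["conf"],2)) for r in spotter.landmark_of(t,c)])
E
```

```text
scene [1.13863731 0.24556528 0.70540437] [0.46552819 0.22479547 0.35431795 0.77923635]
dispenser [([0.493, 0.081, 0.002], 0.96), ([0.608, 0.004, 0.0], 0.48)]
chute_end [([0.486, 0.041, 0.12], 0.7)]
pivot [([0.495, 0.231, 0.205], 0.65)]
cage [([0.676, -0.452, 0.001], 0.72), ([0.315, -0.404, -0.004], 0.64), ([0.453, -0.09, 0.005], 0.62)]
press_pad [([0.513, 0.324, 0.214], 0.85), ([0.495, 0.229, 0.202], 0.48)]
ball_a [([0.514, 0.144, 0.154], 0.52), ([0.517, 0.175, 0.161], 0.43)]
bottle [([0.608, 0.005, -0.0], 0.71)]
tube [([0.583, -0.12, -0.003], 0.98)]
cup [([0.645, 0.111, 0.005], 0.59), ([0.583, -0.12, -0.001], 0.26)]
side [1.0283261  0.61104374 0.70035817] [0.28205772 0.14360792 0.45007658 0.83501574]
dispenser [([0.492, 0.077, 0.0], 0.87)]
chute_end [([0.484, 0.039, 0.118], 0.77)]
pivot [([0.49, 0.231, 0.203], 0.76)]
cage [([0.316, -0.414, -0.002], 0.73), ([0.678, -0.454, -0.002], 0.73), ([0.449, -0.09, -0.003], 0.61)]
press_pad [([0.516, 0.323, 0.214], 0.7), ([0.495, 0.078, -0.0], 0.33)]
ball_a [([0.506, 0.14, 0.156], 0.66), ([0.517, 0.173, 0.161], 0.44)]
bottle [([0.61, 0.003, 0.001], 0.56)]
tube [([0.585, -0.122, -0.006], 0.71)]
cup [([0.644, 0.117, -0.002], 0.74)]
```

View pics/scene0.png

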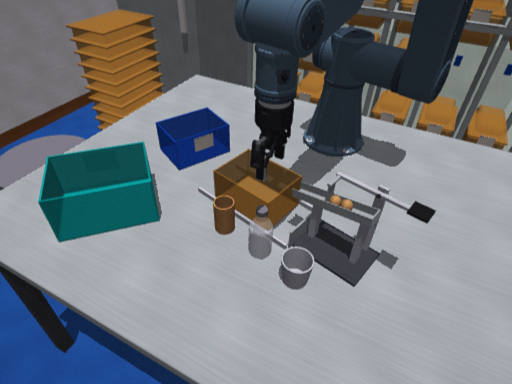

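View pics/side0.png

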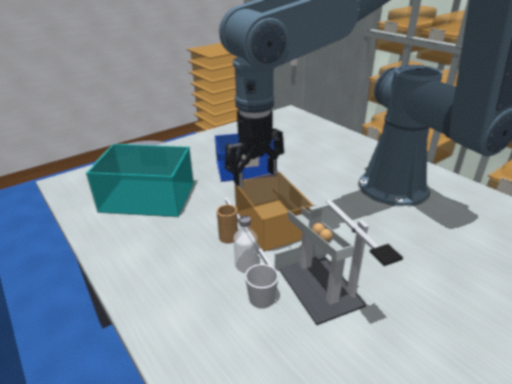

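Three things are shaped like the cage in the scene picture: teal at (100,190), blue at (193,137) and amber at (258,185). The amber one fits, as it stands between the guides in front of the chute. I'll confirm it with a crop and fit the dispenser pose.

```bash
cat > h.py <<'E'
import numpy as np
from scipy.spatial.transform import Rotation as R
from bench import telemetry, camera, ctrl, spotter
O=np.array([.4925,.079]); yaw=-.233
def fit():
    """planar fit of dispenser from network landmarks"""
    from scipy.optimize import least_squares
    L=dict(dispenser=(0,0),chute_end=(0,-.04),pivot=(-.036,.15),press_pad=(-.036,.24)); P=[]
    for c in ["scene","side"]:
        camera(c)
        for t,l in L.items():
            r=spotter.landmark_of(t,c)
            if r and r[0]["conf"]>.5: P.append((l,r[0]["xyz"][:2]))
    f=lambda p:np.concatenate([w(p[:2],p[2],l)-q for l,q in P])
    s=least_squares(f,[*O,yaw],loss="soft_l1",f_scale=.004); return s.x,np.abs(s.fun).max()
def w(o,a,l):
    c,s=np.cos(a),np.sin(a); return np.asarray(o)+[c*l[0]-s*l[1],s*l[0]+c*l[1]]
def loc(o,a,p): return w((0,0),-a,np.asarray(p)[:2]-o)
E
python3 - <<'E'
from h import *; import cv2
x,e=fit(); print("fit",x.round(4),e)
s=telemetry.get_obs(); print(s["eef_pos"],R.from_quat(np.roll(s["eef_rot"],-1)).as_matrix().round(3),s["time_s"])
for c in ["scene","side"]:
    d=camera(c)
    for r in spotter.landmark_of("cage",c): print(r["conf"],loc(x[:2],x[2],r["xyz"]).round(3))
    if c=="scene":
        cv2.imwrite("pics/crop.png",cv2.resize(d["pixels"][130:290,170:450,::-1],None,fx=2.8,fy=2.8,interpolation=3))
for n,l in dict(start=(0,-.31),push=(0,-.211),pad=(-.036,.24)).items(): print(n,w(x[:2],x[2],l).round(4))
E
```

```text
fit [ 0.493   0.0782 -0.2413] 0.004329540686108094
[5.75002818e-01 2.00368125e-05 2.31265442e-01] [[ 0.  1. -0.]
 [ 1. -0.  0.]
 [ 0. -0. -1.]] 1.5
0.93 [-0.058 -0.511]
0.93 [ 0.307 -0.473]
0.84 [ 0.001 -0.173]
0.96 [ 0.308 -0.473]
0.95 [-0.002 -0.175]
0.68 [-0.05  -0.518]
start [ 0.419  -0.2228]
push [ 0.4426 -0.1267]
pad [0.5155 0.3198]
```

View pics/crop.png

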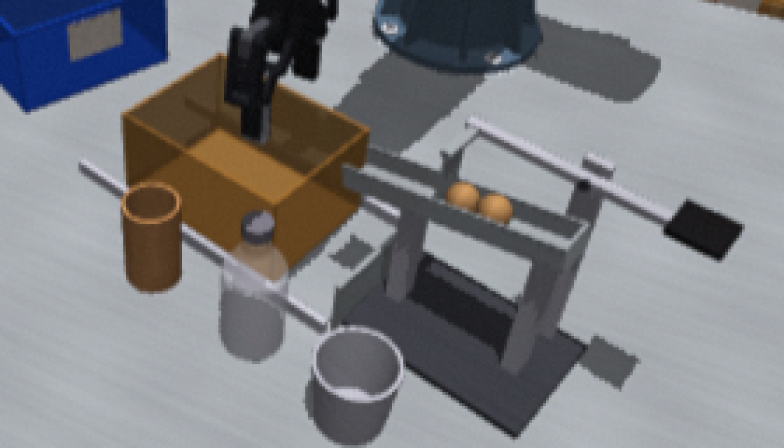

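The crop confirms it: the amber cage sits between the white rails, at crop (245,160), in front of the chute. It is about 74 mm short of home. I'll go behind its rear wall with the fingers half open and side by side.

Call:
send_rows(
  series=[
    [[0, 0, -7], [-40, -56, 0], 0],
    [[0, 0, -14], [-80, -112, 0], 0],
    [[0, 0, -14], [-120, -170, 0], 0],
    [[0, 0, -14], [-156, -223, 0], 0],
    [[0, 0, -14], [-156, -223, 0], 0],
    [[0, 0, -14], [-156, -223, -60], 0],
    [[0, 0, -14], [-156, -223, -120], 0],
    [[0, 0, -14], [-156, -223, -160], 0],
    [[0, 0, -14], [-156, -223, -179], 0],
    [[0, 0, -14], [-156, -223, -179], 0],
  ],
)

```text
time_s: 2.95
eef_pos: [0.418, -0.2221, 0.0509]
eef_rot: [-0.002, 0.788, 0.616, -0.0]
wrist_force: [-0.3, 0.4, -0.1]
opening: 0.497
grasp_force: 0.0
```

Run:
```python
from h import *; import cv2
d=camera("wrist"); cv2.imwrite("pics/w1.png",d["pixels"][:,:,::-1])
x=np.array([.493,.0782,-.2413]); s=telemetry.get_obs(); print(loc(x[:2],x[2],s["eef_pos"]),s["eef_pos"],s["wrist_force"],s["time_s"])
for c in ["scene","side"]:
    camera(c)
    for r in spotter.landmark_of("cage",c): print(r["conf"],loc(x[:2],x[2],r["xyz"]).round(3))
```

```text
[-5.53332665e-05 -3.10055319e-01] [ 0.41885385 -0.22285922  0.05217782] [0.06249225 0.21120818 0.30318497] 3.0
0.89 [ 0.305 -0.471]
0.77 [-0.001 -0.172]
0.76 [-0.057 -0.513]
0.79 [-0.054 -0.516]
0.65 [-0.    -0.175]
0.56 [ 0.308 -0.475]
```

View pics/w1.png

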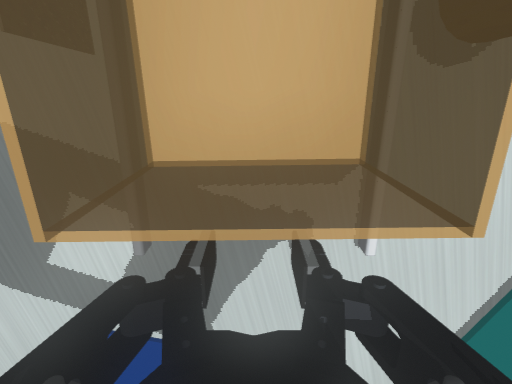

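The wrist view shows the fingers, near (205,265) and (305,265), centred just behind the cage's rear wall with no contact. Pushing along (0.24, 0.97).

Call:
send_rows(
  series=[
    [[0, 0, 0], [2, 10, 0], 0],
    [[0, 0, 0], [5, 20, 0], 0],
    [[0, 0, 0], [7, 28, 0], 0],
    [[0, 0, 0], [9, 36, 0], 0],
    [[0, 0, 0], [11, 44, 0], 0],
    [[0, 0, 0], [13, 52, 0], 0],
    [[0, 0, 0], [15, 60, 0], 0],
    [[0, 0, 0], [17, 68, 0], 0],
    [[0, 0, 0], [19, 76, 0], 0],
    [[0, 0, 0], [20, 82, 0], 0],
  ],
)

```text
time_s: 4.45
eef_pos: [0.4391, -0.1404, 0.0523]
eef_rot: [-0.0, 0.788, 0.616, 0.0]
wrist_force: [-1.3, -4.0, 1.2]
opening: 0.502
grasp_force: 0.0
```

Call:
send_rows(
  series=[
    [[0, 0, 0], [1, 3, 0], 0],
    [[0, 0, 0], [1, 5, 0], 0],
    [[0, 0, 0], [2, 7, 0], 0],
    [[0, 0, 0], [2, 9, 0], 0],
    [[0, 0, 0], [2, 9, 0], 0],
  ],
)

```text
time_s: 5.08
eef_pos: [0.4409, -0.1316, 0.0521]
eef_rot: [-0.0, 0.788, 0.616, 0.0]
wrist_force: [0.0, -1.7, -0.3]
opening: 0.501
grasp_force: 0.0
```

Run:
```python
from h import *
x=np.array([.493,.0782,-.2413]); s=telemetry.get_obs(); print(loc(x[:2],x[2],s["eef_pos"]),s["eef_pos"],s["wrist_force"],s["time_s"])
for c in ["scene","side"]:
    camera(c)
    for r in spotter.landmark_of("cage",c): print(r["conf"],loc(x[:2],x[2],r["xyz"]).round(3))
```

```text
[-0.00043872 -0.21615254] [ 0.44092106 -0.13158536  0.05213508] [ 0.04962023 -1.74181844 -0.30724362] 5.075
0.94 [-0.056 -0.512]
0.79 [ 0.304 -0.473]
0.72 [ 0.    -0.099]
0.9 [-0.054 -0.518]
0.81 [ 0.309 -0.476]
0.6 [-0.002 -0.103]
0.22 [-0.002 -0.041]
```

Nearly home. I'll creep on until the force shows the stop.

Call:
send_rows(
  series=[
    [[0, 0, 0], [0, 1, 0], 0],
    [[0, 0, 0], [0.5, 2, 0], 0],
    [[0, 0, 0], [0.7, 3, 0], 0],
    [[0, 0, 0], [0.7, 3, 0], 0],
  ],
)

```text
time_s: 5.78
eef_pos: [0.4416, -0.1288, 0.0522]
eef_rot: [-0.0, 0.788, 0.616, -0.0]
wrist_force: [-0.6, -0.8, -0.9]
opening: 0.498
grasp_force: 0.0
```

Call:
send_rows(
  series=[
    [[0, 0, 0], [0.2, 1, 0], 0],
    [[0, 0, 0], [0.5, 2, 0], 0],
    [[0, 0, 0], [0.7, 3, 0], 0],
    [[0, 0, 0], [0.7, 3, 0], 0],
  ],
)

```text
time_s: 6.28
eef_pos: [0.4421, -0.1281, 0.0527]
eef_rot: [0.001, 0.788, 0.616, -0.001]
wrist_force: [-7.6, -12.3, 1.5]
opening: 0.502
grasp_force: 0.0
```

Call:
send_rows(
  series=[
    [[0, 0, 0], [0.1, 0.5, 0], 0],
    [[0, 0, 0], [0.2, 1, 0], 0],
    [[0, 0, 0], [0.2, 1, 0], 0],
  ],
)

```text
time_s: 6.65
eef_pos: [0.4422, -0.1282, 0.0529]
eef_rot: [0.002, 0.788, 0.616, -0.002]
wrist_force: [-9.1, -16.8, 3.4]
opening: 0.5
grasp_force: 0.0
```

Run:
```python
from h import *; import cv2
a=camera("wrist")["pixels"]; b=camera("scene")["pixels"][120:312,200:456]
v=np.hstack([cv2.resize(a,(400,300)),cv2.resize(b,(400,300),interpolation=3)]); cv2.imwrite("pics/home.png",v[:,:,::-1])
x=np.array([.493,.0782,-.2413]); s=telemetry.get_obs(); print(loc(x[:2],x[2],s["eef_pos"]),s["wrist_force"],s["time_s"])
```

```text
[-8.29192057e-05 -2.12529940e-01] [ -9.17526908 -16.00004519   2.72998482] 6.75
```

View pics/home.png

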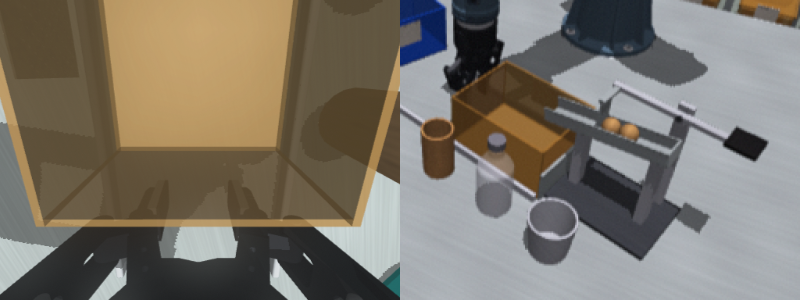

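The cage is home: the force stands at the stop, the TCP is at local y = -212 mm, and the picture shows its front wall at the plate under the chute end. I'll back off, rise and shut the fingers.

Call:
send_rows(
  series=[
    [[0, 0, 0], [-1, -4, 0], 0],
    [[0, 0, 0], [-4, -16, 0], 0],
    [[0, 0, 0], [-7, -30, 0], 0],
    [[0, 0, 0], [-7, -30, 0], 0],
    [[0, 0, 0], [-7, -30, 60], 0],
    [[0, 0, 0], [-7, -30, 120], 0],
    [[0, 0, 0], [-7, -30, 180], 1],
    [[0, 0, 0], [-7, -30, 240], 1],
    [[0, 0, 0], [-7, -30, 260], 1],
    [[0, 0, 0], [-7, -30, 260], 1],
  ],
)

```text
time_s: 8.0
eef_pos: [0.4364, -0.1553, 0.314]
eef_rot: [0.002, 0.788, 0.616, 0.001]
wrist_force: [-0.1, 1.3, -0.0]
opening: 0.001
grasp_force: 0.0
```

Call:
send_rows(
  series=[
    [[0, 0, 0], [10, 50, 0], 1],
    [[0, 0, 0], [18, 110, 0], 1],
    [[0, 0, 0], [26, 170, 0], 1],
    [[0, 0, 0], [35, 230, 0], 1],
    [[0, 0, 0], [44, 290, 0], 1],
    [[0, 0, 0], [54, 350, 0], 1],
    [[0, 0, 0], [66, 410, 0], 1],
    [[0, 0, 0], [76, 450, 0], 1],
    [[0, 0, 0], [80, 474, 0], 1],
    [[0, 0, 0], [80, 474, 0], 1],
  ],
)

```text
time_s: 9.25
eef_pos: [0.5144, 0.3202, 0.3092]
eef_rot: [-0.001, 0.787, 0.617, -0.002]
wrist_force: [0.0, -0.5, -0.8]
opening: 0.003
grasp_force: 0.0
```

Run:
```python
from h import *; import cv2
x=np.array([.493,.0782,-.2413]); s=telemetry.get_obs(); print(loc(x[:2],x[2],s["eef_pos"]),s["eef_pos"],s["wrist_force"],s["time_s"])
a=camera("wrist")["pixels"]
for c in ["wrist","side","scene"]:
    camera(c)
    for t in ["press_pad","cage","ball_a"]:
        print(c,t,[(round(r["conf"],2),np.round(r["xyz"],3).tolist(),loc(x[:2],x[2],r["xyz"]).round(3).tolist()) for r in spotter.landmark_of(t,c)[:3]])
b=camera("side")["pixels"]
v=np.hstack([cv2.resize(a,(400,300)),cv2.resize(b,(400,300))]); cv2.imwrite("pics/pad.png",v[:,:,::-1])
```

```text
[-0.03700417  0.24007259] [0.51443689 0.32015995 0.30920442] [ 0.0101184  -0.46876604 -0.80793928] 9.25
wrist press_pad [(0.86, [0.518, 0.321, 0.213], [-0.034, 0.242])]
wrist cage []
wrist ball_a []
side press_pad [(0.55, [0.514, 0.32, 0.214], [-0.037, 0.239])]
side cage [(0.92, [0.32, -0.413, 0.001], [-0.051, -0.518]), (0.63, [0.468, -0.017, -0.001], [-0.002, -0.099]), (0.55, [0.68, -0.456, -0.001], [0.309, -0.474])]
side ball_a [(0.67, [0.518, 0.172, 0.161], [0.001, 0.097]), (0.5, [0.508, 0.145, 0.158], [-0.002, 0.069])]
scene press_pad [(0.82, [0.514, 0.325, 0.212], [-0.039, 0.245]), (0.61, [0.649, 0.113, 0.003], [0.143, 0.071])]
scene cage [(0.83, [0.678, -0.454, -0.0], [0.307, -0.473]), (0.73, [0.472, -0.017, 0.004], [0.002, -0.097]), (0.7, [0.316, -0.402, -0.002], [-0.057, -0.508])]
scene ball_a [(0.51, [0.517, 0.175, 0.162], [0.0, 0.099])]
```

View pics/pad.png

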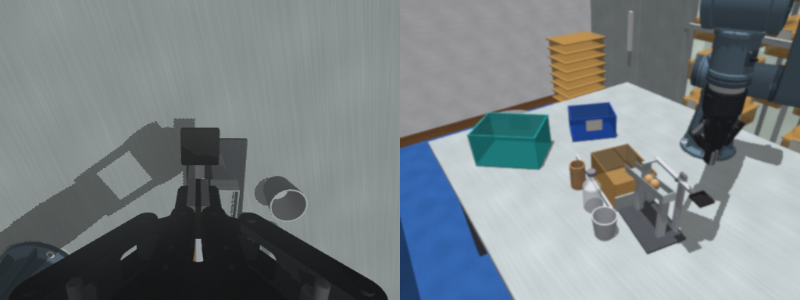

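The closed fingers are above the black pad at wrist-picture (200,145). The cage is home and both balls are in the chute. Going down onto the pad.

Call:
send_rows(
  series=[
    [[0, 0, 0], [1, 1, -40], 1],
    [[0, 0, 0], [1, 1, -75], 1],
    [[0, 0, 0], [1, 1, -90], 1],
    [[0, 0, 0], [1, 1, -96], 1],
    [[0, 0, 0], [1, 1, -102], 1],
    [[0, 0, 0], [1, 1, -108], 1],
    [[0, 0, 0], [1, 1, -114], 1],
    [[0, 0, 0], [1, 0, -119], 1],
    [[0, 0, 0], [1, 0, -123], 1],
    [[0, 0, 0], [1, 0, -123], 1],
  ],
)

```text
time_s: 11.2
eef_pos: [0.517, 0.3192, 0.1894]
eef_rot: [0.0, 0.788, 0.616, 0.0]
wrist_force: [-0.3, 3.5, 5.1]
opening: 0.001
grasp_force: 2.8
```

Call:
send_rows(
  series=[
    [[0, 0, 0], [0, 0, -2], 1],
    [[0, 0, 0], [0, 0, -4], 1],
    [[0, 0, 0], [0, 0, -4], 1],
    [[0, 0, 0], [0, 0, -4], 1],
    [[0, 0, 0], [0, 0, -4], 1],
    [[0, 0, 0], [0, 0, -4], 1],
    [[0, 0, 0], [0, 0, -4], 1],
    [[0, 0, 0], [0, 0, -4], 1],
    [[0, 0, 0], [0, 0, -4], 1],
    [[0, 0, 0], [0, 0, -4], 1],
  ],
)

```text
time_s: 12.45
eef_pos: [0.5168, 0.3186, 0.1857]
eef_rot: [0.0, 0.788, 0.616, -0.0]
wrist_force: [-1.1, 1.0, 5.3]
opening: -0.002
grasp_force: 2.8
```

Run:
```python
from h import *; import cv2
x=np.array([.493,.0782,-.2413]); s=telemetry.get_obs(); print(s["eef_pos"],s["wrist_force"],s["time_s"])
V=[]
for c in ["side","scene"]:
    p=camera(c)["pixels"]; V.append(cv2.resize(p[120:312,200:456],(400,300),interpolation=3))
    for t in ["ball_a","cage"]:
        print(c,t,[(round(r["conf"],2),np.round(r["xyz"],3).tolist(),loc(x[:2],x[2],r["xyz"]).round(3).tolist()) for r in spotter.landmark_of(t,c)[:4]])
cv2.imwrite("pics/balls.png",np.hstack(V)[:,:,::-1])
```

```text
[0.51681217 0.31859497 0.18569642] [-1.14855682  1.03862198  5.32612378] 12.45
side ball_a [(0.66, [0.449, -0.099, 0.019], [0.0, -0.183]), (0.59, [0.486, 0.04, 0.12], [0.003, -0.039])]
side cage [(0.93, [0.679, -0.455, -0.001], [0.308, -0.474]), (0.92, [0.319, -0.411, 0.001], [-0.052, -0.517]), (0.82, [0.469, -0.02, -0.001], [0.0, -0.101])]
scene ball_a [(0.38, [0.452, -0.093, 0.021], [0.001, -0.176]), (0.35, [0.479, 0.012, 0.018], [0.002, -0.068])]
scene cage [(0.86, [0.469, -0.016, 0.005], [-0.001, -0.097]), (0.73, [0.316, -0.404, -0.0], [-0.057, -0.51]), (0.6, [0.677, -0.454, -0.001], [0.306, -0.473])]
```

View pics/balls.png

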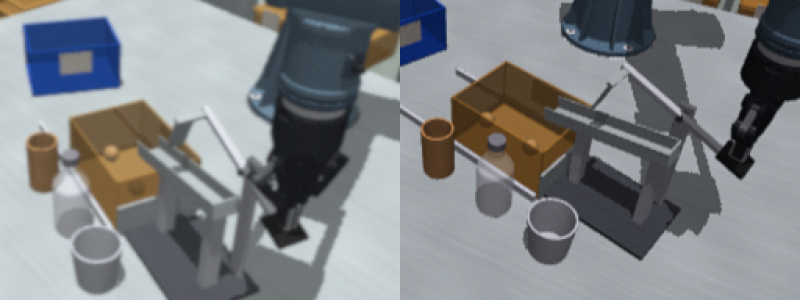

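Both balls are in the cage, at scene crop (487,118) and (530,146), and the chute is empty. I'll let go smoothly and rise.

Call:
send_rows(
  series=[
    [[0, 0, 0], [0, 0, 5], 1],
    [[0, 0, 0], [0, 0, 12], 1],
    [[0, 0, 0], [0, 0, 20], 1],
    [[0, 0, 0], [0, 0, 30], 1],
    [[0, 0, 0], [0, 0, 45], 1],
    [[0, 0, 0], [0, 0, 75], 1],
    [[0, 0, 0], [0, 0, 110], 1],
    [[0, 0, 0], [0, 0, 120], 1],
    [[0, 0, 0], [0, 0, 120], 1],
    [[0, 0, 0], [0, 0, 120], 1],
  ],
)

```text
time_s: 14.0
eef_pos: [0.5158, 0.3186, 0.3033]
eef_rot: [-0.0, 0.788, 0.616, -0.002]
wrist_force: [0.0, 0.0, -0.4]
opening: 0.0
grasp_force: 0.0
```

Run:
```python
from h import *; import cv2
s=telemetry.get_obs(); print(s["eef_pos"],s["wrist_force"],s["time_s"])
x=np.array([.493,.0782,-.2413]); V=[]
for c in ["side","scene"]:
    p=camera(c)["pixels"]; V.append(cv2.resize(p[120:312,200:456],(400,300),interpolation=3))
    for t in ["ball_a","cage","press_pad"]:
        print(c,t,[(round(r["conf"],2),np.round(r["xyz"],3).tolist(),loc(x[:2],x[2],r["xyz"]).round(3).tolist()) for r in spotter.landmark_of(t,c)[:3]])
cv2.imwrite("pics/end.png",np.hstack(V)[:,:,::-1])
```

```text
[0.51583323 0.3185803  0.30332878] [ 0.01531906  0.01483952 -0.39120738] 14.0
side ball_a [(0.56, [0.449, -0.098, 0.021], [-0.001, -0.181]), (0.44, [0.584, -0.12, -0.006], [0.135, -0.171])]
side cage [(0.9, [0.469, -0.019, -0.003], [0.0, -0.1]), (0.81, [0.676, -0.458, -0.0], [0.306, -0.477]), (0.77, [0.318, -0.411, -0.001], [-0.053, -0.517])]
side press_pad [(0.72, [0.517, 0.32, 0.216], [-0.034, 0.24])]
scene ball_a [(0.44, [0.451, -0.094, 0.021], [0.001, -0.178]), (0.38, [0.474, 0.008, 0.021], [-0.002, -0.072]), (0.15, [0.493, 0.078, -0.003], [0.001, -0.001])]
scene cage [(0.9, [0.678, -0.453, 0.001], [0.306, -0.472]), (0.83, [0.471, -0.017, 0.004], [0.001, -0.098]), (0.71, [0.316, -0.406, 0.001], [-0.056, -0.513])]
scene press_pad [(0.9, [0.516, 0.322, 0.214], [-0.036, 0.242])]
```

View pics/end.png

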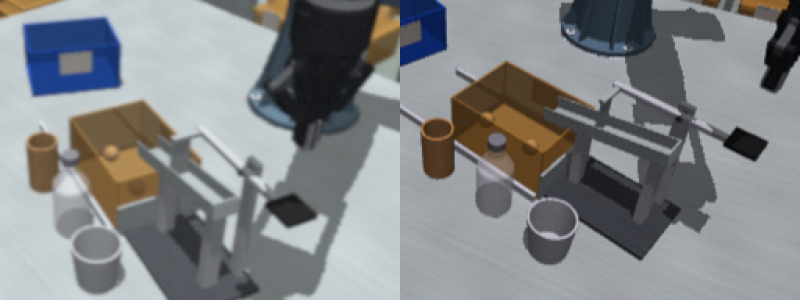

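The lever is level again with the pad at 215 mm, so the gate is shut. Both balls are in the cage, the cage is home and the bystanders have not moved.

```bash
python3 -c "
from bench import ctrl
print(ctrl.hand_in())"
```

```text
the job is handed in; nothing more can be done
None
```

The job is done and handed in at about 14 s: the cage stands against the stop plate, both balls are in it, the gate is closed, the bystanders stand where they were and the arm is touching nothing.

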